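# Load a drilled plate into the clamping fixture and throw the toggle clamp

## Task

Clamp the longer of the two drilled plates in the fixture for drilling: lay it flat on the two rests, lengthways between the four locating pins and pushed up against the stop under the clamp arm, and let go of it. Then, with a fingertip push on the end of the red lever, flip the clamp over centre so that it snaps shut and holds the plate there. Leave everything else on the bench where it is.

Things in the scene. Friction and masses are not known exactly. Their poses are not given: they have to be found in the camera images.
- plate_center (a point): centre of the longer drilled plate: bright metal bar, 35 x 110 x 8 mm, flat on the bench at first (this point 4 mm up). x along its 35 mm width, y along its 110 mm length, z up; both ends are alike. 0.06 to 0.11 kg.
- seat (a point): on the fixture, 44 mm above the bench: where the plate's centre lies once home. Fixture: plywood board 120 x 280 x 18 mm, fixed to the bench, with a steel toggle clamp. x across the board, y along it towards the clamp and red lever, z up. The seated plate lies along y. Between the two rests (y -32 to +29 mm) fingers may go down to the board, 18 mm above the bench (clamp's base plate, 26 mm, from y +20).
- anvil (a point): centre of the top of the clamp's steel anvil, the inner rest: 50 x 16 mm, 40 mm above the bench, at seat +(0, 37, -4) mm; axes as the seat's. At x +-24 mm stand two locating pins, 8 mm diameter with tapered tops, 6.5 mm above this top: 2.5 mm play on each side of the plate.
- outer_rest (a point): centre of the top of the aluminium outer rest: 60 x 18 mm, 40 mm above the bench, at seat +(0, -41, -4) mm; axes as the seat's. Two more such pins stand at x +-24 mm.
- stop (a point): centre line of the face of the steel stop block (30 mm wide, its top 4 mm above this point), at seat +(0, 55, 0) mm; the face looks to -y of the seat and meets the plate's end when home. With the clamp open the raised clamp arm (14 mm wide) ends above here, about 7 mm farther in y and 70 mm higher: keep the gripper clear of it.
- lever_pivot (a point): on the fixture: axis of the clamp lever, at seat +(0, 130, 6) mm in the seat's frame; the axis runs along the seat's x. Axes as the seat's.
- lever_end (a point): middle of the end face of the lever's red grip; moves with it, 129 mm from the pivot axis. Grip about 20 x 20 mm, 65 mm long. Open, it leans over away from the plate: this end is the part farthest in +y of the seat, about 119 mm beyond the pivot and 100 mm above the bench. Shut, it stands up, 172 mm above the bench and 41 mm beyond the pivot. Its frame turns with the lever (seat's axes at joint 0).
- clamp_lever (a joint): lever angle, rad: 0.85 open (as found), 0 shut; about 0.02 when shut on the plate. An over-centre spring holds either end. From open it takes 6 to 10 N on the end of the red grip, towards the plate (-y of the seat) and up along its arc about the pivot, until past the middle (0.42); then it snaps shut by itself and presses the plate with about 9 N.
- short_plate: the shorter, narrower drilled plate, 30 x 90 x 8 mm, flat on the bench; it is not wanted. Origin: centre of its underside, y along its length
- screwdriver: blue-handled screwdriver, 29 x 200 x 30 mm, lying; bystander. Origin under its centre
- tape_measure: black tape measure, 37 x 80 x 69 mm; bystander. Origin under its centre
- torch: black hand torch, 36 x 122 x 36 mm, lying; bystander. Origin under its centre
- can: drinks can, 66 mm across, 119 mm high, standing; bystander. Origin under its centre
- long_plate: the same long plate, as a thing: origin at the centre of its underside, axes as plate_center

How it is judged:
On the way, in this order (a step that is already met when the one before it is completed fails the run):
1. the long plate lies home in the fixture, let go, with the clamp still open (y of plate_center in the frame of seat between -0.005 and 0.004 m and x of plate_center in the frame of seat between -0.005 and 0.005 m and z of plate_center in the frame of seat between -0.003 and 0.003 m and angle between the y axis of plate_center and the y axis of seat, either way round below 0.1 rad and angle between the z axis of plate_center and the z axis of seat, either way round below 0.06 rad and value of joint clamp_lever above 0.6 rad and contact force between the fingers and long_plate below 0.3 N), for 0.2 s.
2. the fingers push the red grip of the lever while the clamp is still open (contact force between the fingers and clamp_lever_c0 above 1 N and value of joint clamp_lever above 0.45 rad).
At the end, for the whole second after the job is handed in: The clamp is shut (lever within 0.07 rad of its shut end) and still, and the long plate lies flat on both rests between the pins: its centre within 5 mm of the seat point sideways and at most 5 mm short of the stop, within 3 mm in height, within 0.10 rad of the fixture's length (value of joint clamp_lever below 0.07 rad and y of plate_center in the frame of seat between -0.005 and 0.004 m and x of plate_center in the frame of seat between -0.005 and 0.005 m and z of plate_center in the frame of seat between -0.003 and 0.003 m and angle between the y axis of plate_center and the y axis of seat, either way round below 0.1 rad and angle between the z axis of plate_center and the z axis of seat, either way round below 0.06 rad and velocity of joint clamp_lever between -0.05 and 0.05 rad/s); the robot touches nothing.
It fails at once if another thing on the bench was shifted by more than 25 mm (distance of any of short_plate, screwdriver, tape_measure, torch, can from where it was at the start of the episode above 0.025 m).
It also fails if it takes over 54 s, if anything falls off the work surface, if the arm or the gripper's body presses on something with over 40 N, if the wrist force passes 120 N, or if a joint passes its speed limit or range.

## Robot

A 7-joint arm with a two-finger parallel gripper is mounted at the origin on a cart in front of the work surface, level with it; the furniture and walls round the work are solid. World frame = base frame: x ahead of the robot, y to its left, z up, the work surface at z = 0. Lengths are in m, angles in rad, forces in N, time in s.
With the tool pointing down it reaches from about 0.4 to 0.925 m from the base axis. Payload 4.1 kg.
Tool frame: the origin (TCP) lies between the finger pads; the fingertips stand 17 mm ahead of it and the grasp point (between the pads) lies 2 mm behind it; z points along the fingers, y is the direction in which the jaws open and shut (so a half turn about z gives the same grasp; the last joint's range is limited). The gripper opens to 85 mm and grips with 20 to 120 N. Pads are 22 mm wide; open, the fingers measure 114 mm over their backs; the gripper's body (76 mm by 85 mm) begins 54 mm behind the grasp point. The pads swing forward as they close: fully open they stand 13 mm farther back than shut.
Start: joints at [1.056, 0.398, 0.045, 1.537, -0.019, 1.207, -0.051], TCP at [0.263, -0.595, 0.248] pointing down, gripper open.
Joint ranges: [-2.82, 2.82], [-0.49, 2.23], [-1.37, 1.46], [0, 2.46], [-1.36, 4.5], [0.23, 2], [-2.94, 2.94]. Speed limits (rad/s): [2.57, 2.57, 3.14, 3.14, 3.14, 3.14, 3.14].

## Interface

Orientations are given as a rotation vector (axis times angle).
In Python, from bench import r gives the robot as it stands.
- The arm moves only by the tool apply_moves, never from a script. Its argument "steps" is a list of rows, each a list of 6 numbers: the shift along the tool's x, y, z in mm, then the turn, a rotation vector about the tool's x, y, z in degrees. In form: [[tx, ty, tz, rx, ry, rz], ...]. A call has 1 to 8 rows; each row shifts and turns the commanded pose from where the row before left it, along the tool's axes as they then stand; what a row does not reach is not made up. A row lasts 1/10 s, in which the tool goes at most 50 mm and 8.59 degrees, less where a joint would pass 70% of its speed; a pose out of reach is approached as far as the arm can. A call with a gripper value outside its range is refused whole. "grip" is the opening, from 0 (shut) to 1 (fully open), set as the call begins (left out, the last holds). The fingers move at their own pace and stop on an object; "force" is the grip in N (left out, the last holds). Time passes only in rows, so rows that do not move let the fingers close. It gives the time, the measured TCP pose, the force and the opening at its end, in the units of the state.
- r.get_obs(): the state, without advancing time (a new reading comes with each control period).
- r.snapshot(name): name is "scene" or "top" or "wrist"; returns a dict with "frame" (420x560x3 uint8, blue, green, red), "K" (3x3 intrinsics, pixels), "k1" (the pictures are not rectified: a ray, as slopes to the right and down, at radius r is drawn at 1 + k1 r^2 times it, then the intrinsics apply), "R" (3x3) and "t" (3): a world point X has camera coordinates R X + t; the wrist camera has in their place "hand_eye" (4x4, takes a point from camera to tool coordinates, whose origin is the TCP and whose axes are the flange's). Camera axes: x right, y down, z forward; pixel columns grow to the right and rows downward; lengths in m; the calibration is good to about 2 mm. A picture is of the moment at which its call begins: read the wrist's pose just before it. There is no depth.
- r.finish_job(): hands the job in, once; it reports no verdict.
The state is a dict: "time": time; "q": joint angles; "joint_vel": joint speeds; "effort": joint torques, N m; "tcp_pos": TCP position; "ee_rot": TCP orientation; "ft_force": force on the tool from outside, world axes, zero at the start; "wrist_torque": the same for the moment, N m; "gripper_width": finger opening in m.
Only numpy, scipy, OpenCV 4.12 (cv2) and the standard library are available. Lean on these libraries where they do the work, as an engineer would, in place of code of your own. Each camera call takes 0.05 s, during which the arm holds its last target.

## Working session

There is one attempt and no reset: what is moved stays moved. The work goes in short steps, Python scripts to look and compute and a tool call to move; the robot and the scene stay as the last step left them, time stands still between calls to the robot, and variables do not carry over. Pictures are saved under pics/ and viewed, and the job is handed in when it is done.

Besides the shell and the picture viewer there is one more tool, called after "Emit:" as name(argument=value, ...), one argument or row to a line, values as JSON. apply_moves: Moves the arm, as the interface text tells. Its arguments: {"type":"object","properties":{"steps":{"type":"array"},"grip":{"type":"number"},"force":{"type":"number"}},"required":["steps"]}

```bash
ls; mkdir -p pics
cat > h.py <<'E'
import numpy as np, cv2
from bench import r
from scipy.spatial.transform import Rotation as Ro
def snap(n,f):
    o=r.get_obs(); s=r.snapshot(n); cv2.imwrite('pics/'+f+'.png',s['frame']); 
    if n=='wrist':
        H=np.array(s['hand_eye']); T=np.eye(4);T[:3,:3]=Ro.from_rotvec(o['ee_rot']).as_matrix();T[:3,3]=o['tcp_pos']
        W=np.linalg.inv(T@H); s['R']=W[:3,:3]; s['t']=W[:3,3]
    np.savez('pics/'+f+'.npz',frame=s['frame'],K=s['K'],k1=s['k1'],R=s['R'],t=s['t'])
    return s
def load(f): return dict(np.load('pics/'+f+'.npz'))
def dist(s): return np.array([float(s['k1']),0,0,0])
def ray(s,uv):
    R=np.array(s['R']);t=np.array(s['t']).ravel()
    p=cv2.undistortPoints(np.array(uv,float).reshape(-1,1,2),np.array(s['K'],float),dist(s)).reshape(-1,2)
    d=np.c_[p,np.ones(len(p))]@R; return -R.T@t,d
def onz(s,uv,z):
    c,d=ray(s,uv); return c+d*((z-c[2])/d[:,2])[:,None]
def proj(s,X):
    rv=cv2.Rodrigues(np.array(s['R'],float))[0]
    return cv2.projectPoints(np.array(X,float).reshape(-1,3),rv,np.array(s['t'],float),np.array(s['K'],float),dist(s))[0].reshape(-1,2)
E
python3 - <<'E'
from h import *
o=r.get_obs();print({k:np.round(v,3) for k,v in o.items()})
for n in ['scene','top','wrist']:
    s=snap(n,n+'0');print(n,np.round(-np.array(s['R']).T@np.array(s['t']).ravel(),3),s['k1'],np.array(s['K'])[0,0])
E
```

```text
pics
{'time': np.float64(0.0), 'q': array([ 1.056,  0.399,  0.045,  1.538, -0.019,  1.207, -0.051]), 'joint_vel': array([ 0.001, -0.   , -0.001, -0.001, -0.001,  0.   ,  0.   ]), 'effort': array([-0.0000e+00, -4.7512e+01,  1.3650e+00, -2.5422e+01,  1.2000e-02,
        9.0000e-03, -0.0000e+00]), 'tcp_pos': array([ 0.262, -0.594,  0.247]), 'ee_rot': array([-3.072e+00, -6.480e-01,  1.000e-03]), 'ft_force': array([ 0.181, -0.333,  0.795]), 'wrist_torque': array([ 0.023,  0.003, -0.02 ]), 'gripper_width': np.float64(0.085)}
scene [-0.168  0.99   0.696] -0.14393490343365486 451.83207680418093
top [ 0.329 -0.062  1.572] -0.1086300019546759 489.68270547869133
wrist [ 0.33  -0.564  0.373] -0.04019925398896072 350.4814991684953
```

View pics/top0.png

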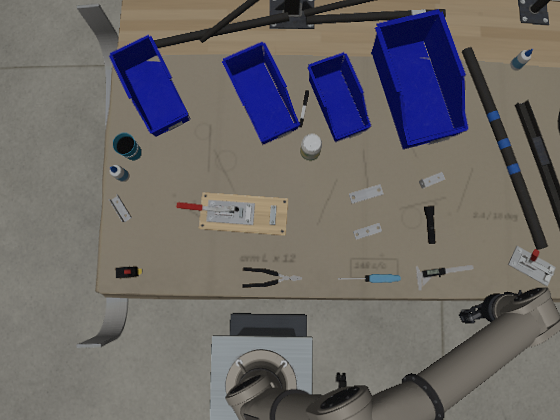

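View pics/scene0.png

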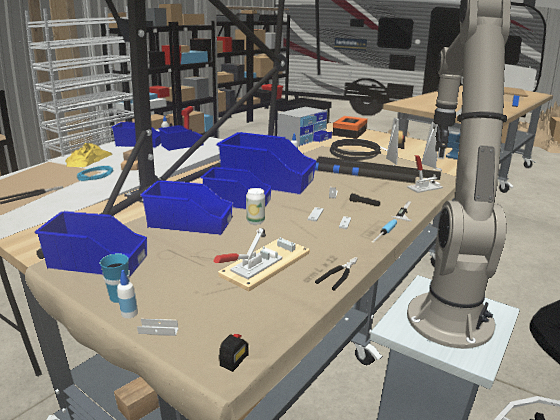

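View pics/wrist0.png

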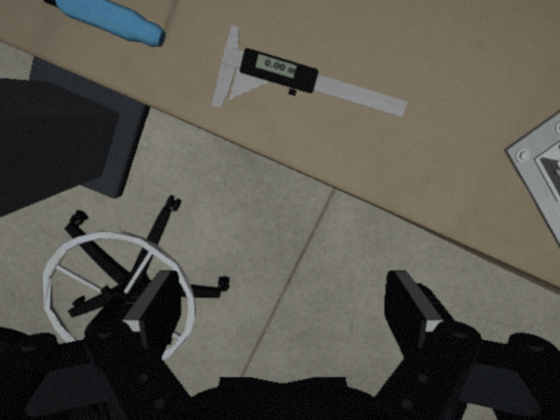

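The top view shows the fixture at (243,213) with its red lever at (190,207), the long plate candidate at (367,193) and a shorter plate at (368,231). I'll zoom in and measure these.

Run:
```python
from h import *
s=load('top0');f=s['frame']
a=cv2.resize(f[185:245,165:300],None,fx=5.5,fy=5.5,interpolation=cv2.INTER_CUBIC);cv2.imwrite('pics/z1.png',a)
a=cv2.resize(f[165:250,330:450],None,fx=6,fy=6,interpolation=cv2.INTER_CUBIC);cv2.imwrite('pics/z2.png',a)
g=cv2.cvtColor(f,cv2.COLOR_BGR2HSV)
m=((g[...,1]<45)&(g[...,2]>130)).astype(np.uint8)
m[:, :]=m
for c in cv2.findContours(m[165:250,330:450],0,2)[0]:
    if cv2.contourArea(c)<60: continue
    c=c+np.array([330,165]); P=onz(s,c.reshape(-1,2),0.008)[:,:2].astype(np.float32)
    (cx,cy),(w,h),an=cv2.minAreaRect(P*1000);print(cx,cy,w,h,an, proj(s,[cx/1000,cy/1000,.008]))
```

```text
488.3859558105469 -335.95159912109375 32.019874572753906 88.7096176147461 18.03199005126953 [[367.64278384 230.82696171]]
610.353271484375 -332.393798828125 38.60169982910156 108.7882080078125 17.6062068939209 [[366.20081018 193.48077613]]
663.1635131835938 -556.6072387695312 31.074018478393555 70.66885375976562 24.495126724243164 [[433.49331851 178.83945406]]
```

View pics/z1.png

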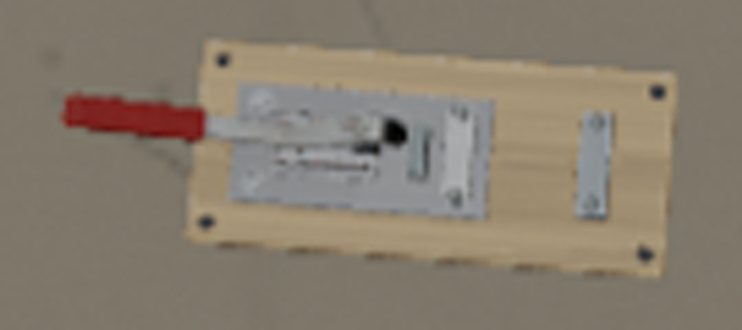

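View pics/z2.png

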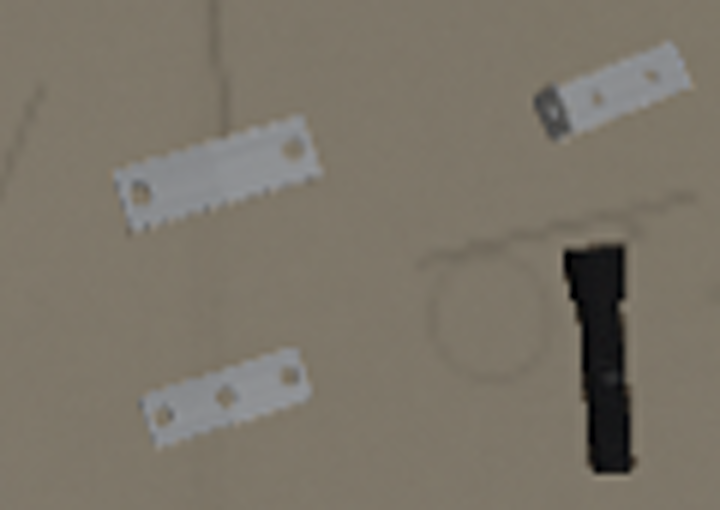

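The top view confirms which plate is wanted: (366,193) measures 109 x 38 mm, and the other measures 89 x 32 mm. Next I'll measure the fixture from the board outline and the rests.

Run:
```python
from h import *
s=load('top0');f=s['frame'];g=cv2.cvtColor(f,cv2.COLOR_BGR2HSV)
sub=g[185:245,165:300]
print(sub[213-185,262-165],sub[200-185,225-165],sub[240-185,180-165])
m=((sub[...,1]>60)&(sub[...,2]>140)&(sub[...,0]>10)&(sub[...,0]<30)).astype(np.uint8)
c=max(cv2.findContours(m,0,2)[0],key=cv2.contourArea)
c=cv2.convexHull(c).reshape(-1,2)+[165,185]
P=onz(s,c,0.018)[:,:2].astype(np.float32)
print(cv2.minAreaRect(P*1000))
# rests from zoom pixel
Z=np.array([[593,165],[458,157],[596,122],[590,206],[460,112],[455,200],[68,112]])/5.5+[165,185]-0.4
print(np.round(onz(s,Z[:6],.040),3)); print(onz(s,Z[6:],.10))
```

```text
[ 19  71 161] [ 18  62 168] [ 19  42 127]
((538.1953735351562, 66.06038665771484), (279.1884765625, 121.35558319091797), 86.55612182617188)
[[ 0.532 -0.029  0.04 ]
 [ 0.536  0.048  0.04 ]
 [ 0.557 -0.031  0.04 ]
 [ 0.508 -0.028  0.04 ]
 [ 0.562  0.048  0.04 ]
 [ 0.511  0.049  0.04 ]]
[[0.54931035 0.2618902  0.1       ]]
```

```bash
cat >> h.py <<'E'
def pose_down(yaw_x):  # tool pointing down, tool x at world yaw (deg)
    c,s=np.cos(np.radians(yaw_x)),np.sin(np.radians(yaw_x))
    return np.array([[c,s,0],[s,-c,0],[0,0,-1]])
def need(p,Rt):
    o=r.get_obs();R=Ro.from_rotvec(o['ee_rot']).as_matrix()
    rv=np.degrees(Ro.from_matrix(R.T@Rt).as_rotvec()); d=np.array(p)-o['tcp_pos']
    print('turn deg',np.round(rv,2),'| then shift mm in new axes',np.round(Rt.T@d*1000,1),'| shift in current axes',np.round(R.T@d*1000,1),'t',round(o['time'],2),'q',np.round(o['q'],2))
E
python3 -c "
from h import *
need([.53,-.02,.25],pose_down(86.56))"
```

```text
turn deg [-8.000e-02 -4.000e-02 -6.273e+01] | then shift mm in new axes [589.2 232.7  -2.5] | shift in current axes [ 476.8 -417.2   -1.9] t 0.15 q [ 1.06  0.4   0.05  1.54 -0.02  1.21 -0.05]
```

Emit:
apply_moves(
  steps=[
    [25, -22, 0, 0, 0, -7.8],
    [25, -22, 0, 0, 0, -7.8],
    [25, -22, 0, 0, 0, -7.8],
    [25, -22, 0, 0, 0, -7.8],
    [25, -22, 0, 0, 0, -7.8],
    [25, -22, 0, 0, 0, -7.8],
    [25, -22, 0, 0, 0, -7.8],
    [25, -22, 0, 0, 0, -8],
  ],
)

```text
time: 0.95
tcp_pos: [0.2515, -0.3395, 0.248]
ee_rot: [-2.282, -2.159, -0.0]
ft_force: [-0.7, 0.3, 0.1]
gripper_width: 0.0852
```

```bash
python3 -c "
from h import *
print(r.get_obs()['tcp_pos']);need([.53,-.02,.25],pose_down(86.56))"
```

```text
[ 0.25153976 -0.33946824  0.24804627]
turn deg [-0.01 -0.02  0.28] | then shift mm in new axes [335.6 258.8  -2. ] | shift in current axes [334.3 260.4  -1.9] t 0.95 q [ 1.01 -0.01 -0.17  2.04 -0.    1.11  0.78]
```

Emit:
apply_moves(
  steps=[
    [20, 40, 0, 0, 0, 0],
    [30, 36, 0, 0, 0, 0],
    [35, 32, 0, 0, 0, 0],
    [40, 25, 0, 0, 0, 0],
    [40, 25, 0, 0, 0, 0],
    [40, 25, 0, 0, 0, 0],
    [40, 25, 0, 0, 0, 0],
    [40, 25, 0, 0, 0, 0],
  ],
)

```text
time: 1.75
tcp_pos: [0.5026, -0.0698, 0.2483]
ee_rot: [2.29, 2.15, -0.0]
ft_force: [1.6, 0.1, 0.0]
gripper_width: 0.0854
```

Emit:
apply_moves(
  steps=[
    [40, 20, 0, 0, 0, 0],
    [10, 8, 0, 0, 0, 0],
    [0, 0, 0, 0, 0, 0],
  ],
)

```text
time: 2.05
tcp_pos: [0.5336, -0.0209, 0.248]
ee_rot: [-2.284, -2.156, -0.001]
ft_force: [-0.4, -0.0, -0.3]
gripper_width: 0.0854
```

```bash
python3 -c "
from h import *
s=snap('wrist','w1');need([.53,-.02,.25],pose_down(86.56))"
```

```text
turn deg [-0.07  0.03 -0.07] | then shift mm in new axes [ 3.1 -2.9 -2.2] | shift in current axes [ 3.1 -2.9 -2.2] t 2.1 q [ 0.46  0.23 -0.57  1.8   0.13  1.15 -0.22]
```

View pics/w1.png

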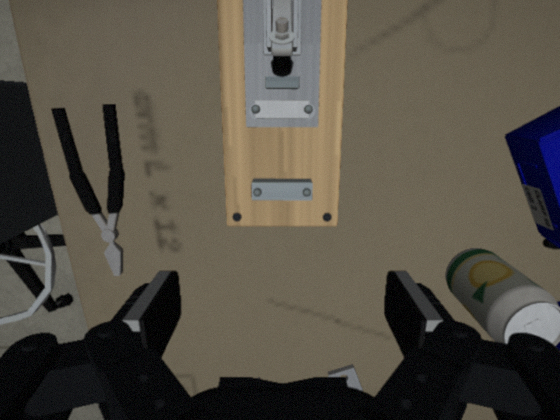

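The wrist view shows the fixture clearly. The pins sit at about (256,109), (307,109), (257,191) and (307,191), and I'll refine their positions.

Run:
```python
from h import *
s=load('w1');f=s['frame']
cv2.imwrite('pics/z3.png',cv2.resize(f[60:235,215:350],None,fx=4,fy=3.4,interpolation=cv2.INTER_CUBIC))
g=cv2.cvtColor(f,cv2.COLOR_BGR2GRAY)
pts=[]
for u,v in [(256,109),(307,109),(257,191),(307,191)]:
    p=g[v-8:v+9,u-8:u+9].astype(float); w=np.clip(np.median(p)-25-p,0,None)
    yy,xx=np.mgrid[v-8:v+9,u-8:u+9]; d=(yy-v)**2+(xx-u)**2<40; w=w*d
    print(np.median(p),(w>0).sum(),end=' ');pts.append([(w*xx).sum()/w.sum(),(w*yy).sum()/w.sum()])
print(np.round(pts,1))
P=onz(s,pts,.0455)[:,:2]*1000;print(np.round(P,1))
a=(P[0]+P[1])/2;o=(P[2]+P[3])/2;y=(a-o);L=np.linalg.norm(y);y/=L
print('anvil',a,'outer',o,'sep',L,'yaw',np.degrees(np.arctan2(y[1],y[0])),'seat',o+41/78*L*y, 'pinwidths',np.linalg.norm(P[0]-P[1]),np.linalg.norm(P[2]-P[3]))
```

```text
141.0 67 142.0 66 131.0 51 133.0 54 [[255.4 109.4]
 [308.  109.5]
 [257.6 191.3]
 [306.3 191.7]]
[[513.   49.9]
 [560.5  47. ]
 [509.1 -26.3]
 [556.  -29.4]]
anvil [536.78034066  48.42828743] outer [532.56423535 -27.83711553] sep 76.3818514543277 yaw 86.83579448869487 seat [534.78039327  12.2511091 ] pinwidths 47.60008620026477 46.96646071750869
```

View pics/z3.png

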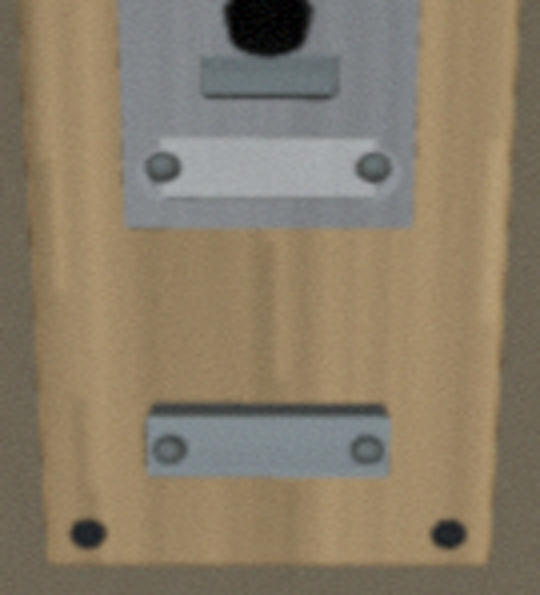

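```bash
python3 -c "
from h import *
need([.612,-.338,.15],pose_down(107.6))"
```

```text
turn deg [-8.000e-02  2.000e-02 -2.111e+01] | then shift mm in new axes [-324.   -19.6   97.8] | shift in current axes [-309.2   98.5   97.9] t 2.1 q [ 0.46  0.23 -0.57  1.8   0.13  1.15 -0.22]
```

Emit:
apply_moves(
  steps=[
    [-40, 12, 0, 0, 0, -3],
    [-40, 10, 5, 0, 0, -3],
    [-40, 8, 15, 0, 0, -3],
    [-40, 6, 15, 0, 0, -3],
    [-40, 4, 15, 0, 0, -3],
    [-40, 2, 15, 0, 0, -3],
    [-40, 0, 15, 0, 0, -3],
    [-30, -5, 15, 0, 0, 0],
  ],
  grip=0.7,
)

```text
time: 2.9
tcp_pos: [0.6029, -0.3355, 0.1522]
ee_rot: [-1.865, -2.528, 0.005]
ft_force: [0.3, -0.6, 0.2]
gripper_width: 0.0597
```

Emit:
apply_moves(
  steps=[
    [0, 0, 0, 0, 0, 0],
    [0, 0, 0, 0, 0, 0],
  ],
)

```text
time: 3.1
tcp_pos: [0.6027, -0.3323, 0.1523]
ee_rot: [-1.864, -2.526, 0.003]
ft_force: [0.9, 0.5, -0.3]
gripper_width: 0.0599
```

```bash
python3 -c "
from h import *
s=snap('wrist','w2');need([.612,-.338,.05],pose_down(107.6));print(r.get_obs()['gripper_width'])"
```

```text
turn deg [-0.06 -0.02 -0.3 ] | then shift mm in new axes [ -9.7   5.4 103.3] | shift in current axes [ -9.7   5.5 103.2] t 3.15 q [ 0.76  0.58 -0.47  1.52  0.28  1.11  0.53]
0.05981252149771856
```

View pics/w2.png

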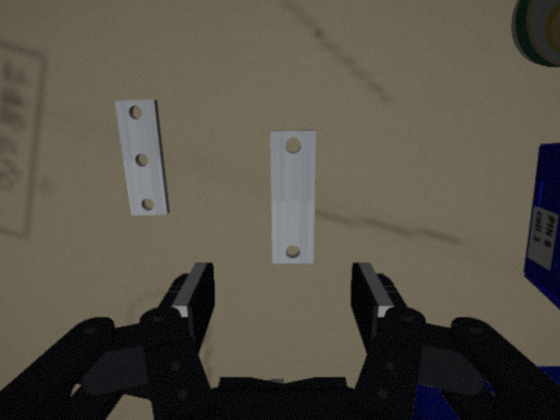

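Run:
```python
from h import *
s=load('w2');f=s['frame'];g=cv2.cvtColor(f,cv2.COLOR_BGR2HSV)
m=((g[...,1]<50)&(g[...,2]>140)).astype(np.uint8)[:, 240:345][90:290]
c=max(cv2.findContours(m,0,2)[0],key=cv2.contourArea).reshape(-1,2)+[240,90]
P=onz(s,c,.008)[:,:2]*1000
q=cv2.minAreaRect(P.astype(np.float32));print(q);p=np.array(q[0])/1000
yaw=107.5; need([*p,.10],pose_down(yaw))
```

```text
((611.0924682617188, -353.43328857421875), (22.332599639892578, 62.56636047363281), 17.933908462524414)
turn deg [-0.06 -0.02 -0.2 ] | then shift mm in new axes [-24.1  -0.1  53.3] | shift in current axes [-24.1   0.   53.2] t 3.15 q [ 0.76  0.58 -0.47  1.52  0.28  1.11  0.53]
```

Only half the plate was masked, because the shading changes along it. I'll redo this with the whole outline.

Run:
```python
from h import *
s=load('w2');f=s['frame'];g=cv2.cvtColor(f,cv2.COLOR_BGR2HSV)
print(g[150,280],g[240,300],g[240,330])
m=((g[...,1]<55)&(g[...,2]>95)).astype(np.uint8)[:, 240:345][90:290]
c=max(cv2.findContours(m,0,2)[0],key=cv2.contourArea).reshape(-1,2)+[240,90]
P=onz(s,c,.008)[:,:2]*1000
q=cv2.minAreaRect(P.astype(np.float32));print(q);p=np.array(q[0])/1000
print(np.round(onz(s,[[271,131],[315,131],[314,263],[273,264]],.008),4))
need([*p,.10],pose_down(107.7))
```

```text
[103  17 132] [109  15 136] [ 21  53 115]
((614.6400756835938, -334.4693908691406), (55.622962951660156, 136.68441772460938), 16.19042205810547)
[[ 0.5778 -0.283   0.008 ]
 [ 0.6096 -0.2731  0.008 ]
 [ 0.6438 -0.3769  0.008 ]
 [ 0.6109 -0.3881  0.008 ]]
turn deg [-0.06 -0.02 -0.4 ] | then shift mm in new axes [-7.1  9.  53.3] | shift in current axes [-7.1  9.1 53.2] t 3.15 q [ 0.76  0.58 -0.47  1.52  0.28  1.11  0.53]
```

```bash
python3 -c "
from h import *
need([.612,-.3360,.02],pose_down(107.8))"
```

```text
turn deg [-0.06 -0.02 -0.5 ] | then shift mm in new axes [ -7.8   6.  133.3] | shift in current axes [ -7.8   6.2 133.2] t 3.15 q [ 0.76  0.58 -0.47  1.52  0.28  1.11  0.53]
```

Emit:
apply_moves(
  steps=[
    [-8, 6, 25, 0, 0, -0.5],
    [0, 0, 30, 0, 0, 0],
    [0, 0, 30, 0, 0, 0],
    [0, 0, 25, 0, 0, 0],
    [0, 0, 15, 0, 0, 0],
    [0, 0, 0, 0, 0, 0],
  ],
)

```text
time: 3.75
tcp_pos: [0.6121, -0.3338, 0.0268]
ee_rot: [-1.844, -2.539, 0.001]
ft_force: [-0.6, -0.2, 0.2]
gripper_width: 0.0598
```

```bash
python3 -c "
from h import *
need([.612,-.3360,.018],pose_down(107.8));s=snap('wrist','w3')"
```

```text
turn deg [-0.15 -0.15  0.2 ] | then shift mm in new axes [-2.  -0.8  8.8] | shift in current axes [-2.  -0.8  8.8] t 3.75 q [ 0.73  0.73 -0.43  1.57  0.35  0.92  0.49]
```

View pics/w3.png

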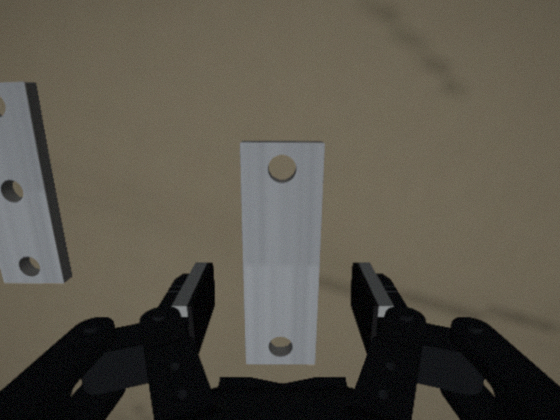

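The plate lies centred between the pads and parallel to them, so I'll lower and grip it.

Emit:
apply_moves(
  steps=[
    [-1, -1, 4, 0, 0, 0],
    [-1, 0, 4, 0, 0, 0],
    [0, 0, 0, 0, 0, 0],
  ],
)

```text
time: 4.1
tcp_pos: [0.6133, -0.338, 0.0207]
ee_rot: [1.848, 2.539, -0.0]
ft_force: [-1.0, 0.4, -1.1]
gripper_width: 0.0597
```

Emit:
apply_moves(
  steps=[
    [0, 0, 0, 0, 0, 0],
    [0, 0, 0, 0, 0, 0],
    [0, 0, 0, 0, 0, 0],
    [0, 0, 0, 0, 0, 0],
    [0, 0, 0, 0, 0, 0],
  ],
  grip=0.3,
  force=50,
)

```text
time: 4.6
tcp_pos: [0.6137, -0.3376, 0.0211]
ee_rot: [1.847, 2.539, 0.0]
ft_force: [-1.1, 1.0, 5.3]
gripper_width: 0.0322
```

Emit:
apply_moves(
  steps=[
    [0, 0, 0, 0, 0, 0],
    [0, 0, 0, 0, 0, 0],
  ],
  grip=0.2,
)

```text
time: 4.8
tcp_pos: [0.6137, -0.3377, 0.0211]
ee_rot: [1.847, 2.539, 0.0]
ft_force: [-0.9, 0.5, 5.2]
gripper_width: 0.0325
```

```bash
python3 -c "
from h import *
s=snap('wrist','w4')"
```

```text
(no output)
```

View pics/w4.png

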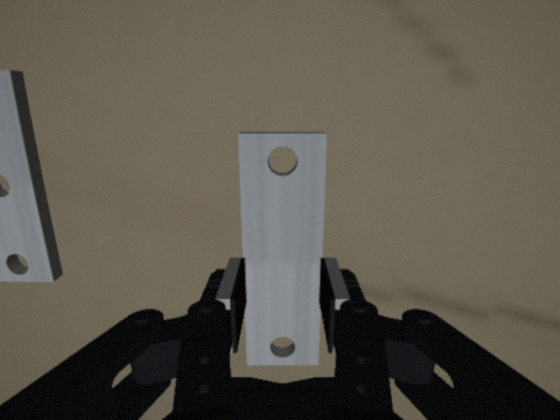

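The width has stopped changing and the pads sit on both edges of the plate, so it is gripped. I'll lift it.

Emit:
apply_moves(
  steps=[
    [0, 0, -10, 0, 0, 0],
    [0, 0, -20, 0, 0, 0],
    [0, 0, -30, 0, 0, 0],
    [0, 0, -30, 0, 0, 0],
    [0, 0, 0, 0, 0, 0],
  ],
)

```text
time: 5.35
tcp_pos: [0.6161, -0.3385, 0.1154]
ee_rot: [1.843, 2.533, 0.002]
ft_force: [0.5, -0.5, -0.4]
gripper_width: 0.0324
```

Run:
```python
from h import *
s=snap('wrist','w5');print(r.get_obs()['gripper_width'])
x=np.array([np.cos(np.radians(86.7)),np.sin(np.radians(86.7))]);p=np.array([.5348,.0122])-x*.013
need([*p,.11],pose_down(86.7))
```

```text
0.03272657580660952
turn deg [ 0.22  0.15 21.22] | then shift mm in new axes [332.  -99.8   2.9] | shift in current axes [345.7  27.1   1.9] t 5.4 q [ 0.75  0.64 -0.46  1.52  0.31  1.05  0.53]
```

View pics/w5.png

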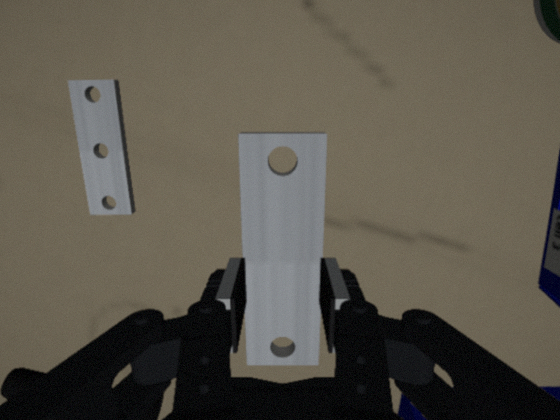

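Run:
```python
from h import *
s=load('w5');o=r.get_obs();T=Ro.from_rotvec(o['ee_rot']).as_matrix()
for dz in (.0115,.0127,.014):
    P=onz(s,[[239.5,132],[326.5,132],[319.5,365],[247,365],[282.5,160],[283,347]],o['tcp_pos'][2]-dz)
    Q=(P-o['tcp_pos'])@T*1000; print(dz,np.round(Q[:,:2],1).tolist(),Q[:4].mean(0))
```

```text
0.0115 [[62.7, -15.6], [62.7, 18.4], [-48.6, 19.3], [-48.4, -16.2], [51.7, 1.2], [-37.9, 1.4]] [ 7.07876251  1.46003653 11.48162059]
0.0127 [[62.6, -15.8], [62.6, 18.5], [-49.7, 19.4], [-49.5, -16.3], [51.5, 1.2], [-38.8, 1.4]] [ 6.50594537  1.46640122 12.68353204]
0.014 [[62.5, -15.9], [62.5, 18.7], [-50.8, 19.6], [-50.6, -16.5], [51.3, 1.2], [-39.9, 1.4]] [ 5.88539346  1.47329631 13.98560278]
```

Emit:
apply_moves(
  steps=[
    [40, -3, 0, 0, 0, 3],
    [40, -5, 0, 0, 0, 3],
    [40, -7, 0, 0, 0, 3],
    [40, -9, 0, 0, 0, 3],
    [40, -11, 0, 0, 0, 3],
    [40, -13, 0, 0, 0, 3],
    [40, -15, 0, 0, 0, 3],
    [30, -12, 0, 0, 0, 0],
  ],
)

```text
time: 6.2
tcp_pos: [0.4945, -0.0361, 0.109]
ee_rot: [-2.277, -2.16, 0.003]
ft_force: [1.6, 0.3, -0.5]
gripper_width: 0.0323
```

Emit:
apply_moves(
  steps=[
    [0, 0, 0, 0, 0, 0],
    [0, 0, 0, 0, 0, 0],
  ],
)

```text
time: 6.4
tcp_pos: [0.4962, -0.0383, 0.1094]
ee_rot: [-2.277, -2.163, 0.003]
ft_force: [0.1, -1.0, -1.4]
gripper_width: 0.0325
```

Run:
```python
from h import *
x=np.array([np.cos(np.radians(86.7)),np.sin(np.radians(86.7))]);p=np.array([.5348,.0122])-x*.013
need([*p,.085],pose_down(86.7))
```

```text
turn deg [-0.11  0.03  0.34] | then shift mm in new axes [39.6 35.6 24.4] | shift in current axes [39.4 35.9 24.3] t 6.4 q [ 0.41  0.32 -0.5   2.03  0.2   0.84 -0.25]
```

Emit:
apply_moves(
  steps=[
    [15, 18, 0, 0, 0, 0.3],
    [15, 18, 0, 0, 0, 0],
    [9, 0, 12, 0, 0, 0],
    [0, 0, 12, 0, 0, 0],
    [0, 0, 0, 0, 0, 0],
    [0, 0, 0, 0, 0, 0],
  ],
)

```text
time: 7.0
tcp_pos: [0.5338, -0.0032, 0.0851]
ee_rot: [-2.286, -2.152, 0.005]
ft_force: [-0.3, -0.3, -1.3]
gripper_width: 0.0329
```

Run:
```python
from h import *
s=snap('wrist','w6')
x=np.array([np.cos(np.radians(86.7)),np.sin(np.radians(86.7))]);p=np.array([.5348,.0122])-x*.013
need([*p,.085],pose_down(86.7))
```

```text
turn deg [-0.08  0.05 -0.15] | then shift mm in new axes [ 2.2 -0.6  0.8] | shift in current axes [ 2.2 -0.6  0.8] t 7.05 q [ 0.32  0.41 -0.48  1.96  0.26  0.83 -0.36]
```

View pics/w6.png

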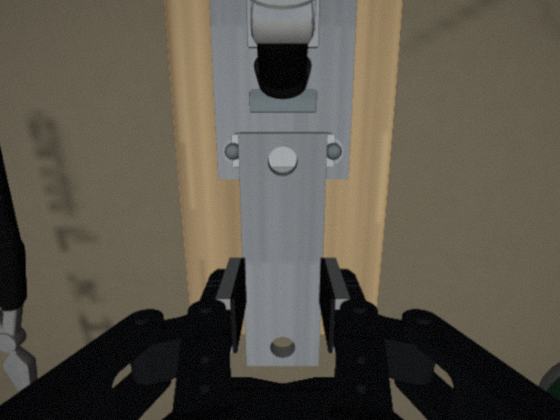

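The plate is centred between the anvil pins: the pins are at columns 232 and 334, the plate edges at 240 and 326, and both midpoints are column 283. The stop is at row 112 and the plate end at row 132. I'll lower it now.

Emit:
apply_moves(
  steps=[
    [1, 0, 8, 0, 0, 0],
    [0, 0, 6, 0, 0, 0],
    [0, 0, 4, 0, 0, 0],
    [0, 0, 2, 0, 0, 0],
    [0, 0, 0, 0, 0, 0],
    [0, 0, 0, 0, 0, 0],
  ],
)

```text
time: 7.65
tcp_pos: [0.5356, -0.0007, 0.0664]
ee_rot: [2.285, 2.155, 0.0]
ft_force: [1.7, -0.2, 0.2]
gripper_width: 0.0326
```

Emit:
apply_moves(
  steps=[
    [0, 0, 1, 0, 0, 0],
    [0, 0, 1, 0, 0, 0],
    [0, 0, 1, 0, 0, 0],
    [0, 0, 0, 0, 0, 0],
  ],
)

```text
time: 8.05
tcp_pos: [0.5354, -0.0008, 0.0632]
ee_rot: [-2.286, -2.155, 0.0]
ft_force: [0.2, 0.0, -0.4]
gripper_width: 0.0326
```

Emit:
apply_moves(
  steps=[
    [0, 0, 1, 0, 0, 0],
    [0, 0, 1, 0, 0, 0],
    [0, 0, 0, 0, 0, 0],
    [0, 0, 0, 0, 0, 0],
  ],
)

```text
time: 8.45
tcp_pos: [0.5354, -0.0008, 0.0613]
ee_rot: [2.286, 2.155, -0.0]
ft_force: [0.0, 0.1, -0.9]
gripper_width: 0.0324
```

Run:
```python
from h import *
s=snap('wrist','w7');print(r.get_obs()['ft_force'])
```

```text
[ 0.31114235  0.033708   -0.4579136 ]
```

View pics/w7.png

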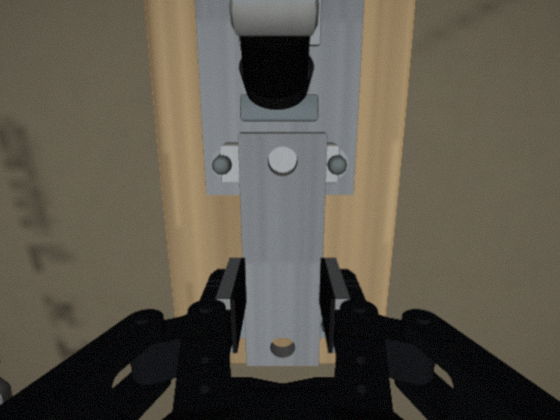

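The plate midline is at column 283 and the pin midline at 279.5, so the plate is about 1.4 mm off towards tool +y. I'll correct that and lower the last bit.

Emit:
apply_moves(
  steps=[
    [0, -1.4, 0, 0, 0, 0],
    [0, 0, 0.7, 0, 0, 0],
    [0, 0, 0.7, 0, 0, 0],
    [0, 0, 0, 0, 0, 0],
    [0, 0, 0, 0, 0, 0],
  ],
)

```text
time: 9.0
tcp_pos: [0.5339, -0.0006, 0.061]
ee_rot: [2.286, 2.155, -0.001]
ft_force: [-3.3, -0.1, 9.2]
gripper_width: 0.0325
```

Emit:
apply_moves(
  steps=[
    [0, 0, 0.7, 0, 0, 0],
    [0, 0, 0, 0, 0, 0],
    [0, 0, 0, 0, 0, 0],
  ],
)

```text
time: 9.3
tcp_pos: [0.5339, -0.0006, 0.061]
ee_rot: [2.286, 2.155, -0.002]
ft_force: [-5.2, 0.3, 13.8]
gripper_width: 0.0328
```

Run:
```python
from h import *
s=snap('wrist','w8');print(r.get_obs()['wrist_torque']);need([0.5348,0.0122,.061],pose_down(86.7))
```

```text
[-0.09379654  1.14111414  0.00367797]
turn deg [-0.03  0.07 -0.08] | then shift mm in new axes [12.9  0.1 -0.1] | shift in current axes [12.9  0.1 -0.1] t 9.35 q [ 0.3   0.45 -0.47  1.98  0.29  0.78 -0.39]
```

View pics/w8.png

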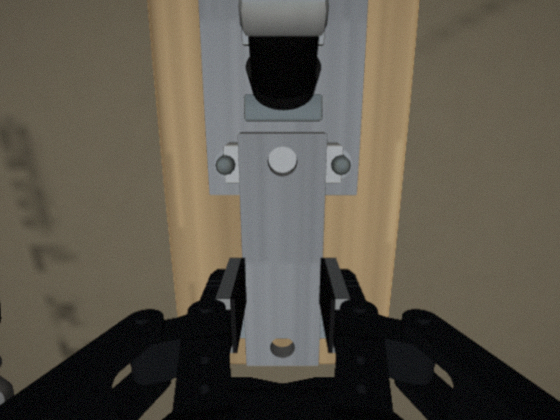

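Centred now: pins and plate both have their midline at column 283. I'll ease the down-force and slide the plate towards the stop.

Emit:
apply_moves(
  steps=[
    [0, 0, -1.0, 0, 0, 0],
    [1, 0, 0, 0, 0, 0],
    [1, 0, 0, 0, 0, 0],
    [1, 0, 0, 0, 0, 0],
    [1, 0, 0, 0, 0, 0],
    [0, 0, 0, 0, 0, 0],
  ],
)

```text
time: 9.95
tcp_pos: [0.5351, 0.0018, 0.061]
ee_rot: [2.285, 2.152, -0.001]
ft_force: [-1.0, -2.9, 6.1]
gripper_width: 0.0327
```

Emit:
apply_moves(
  steps=[
    [1, 0, 0, 0, 0, 0],
    [0.5, 0, 0, 0, 0, 0],
    [0.5, 0, 0, 0, 0, 0],
    [0, 0, 0, 0, 0, 0],
  ],
)

```text
time: 10.35
tcp_pos: [0.5355, 0.0038, 0.061]
ee_rot: [2.285, 2.152, -0.0]
ft_force: [-0.6, -2.1, 4.2]
gripper_width: 0.0327
```

Emit:
apply_moves(
  steps=[
    [1, 0, 0, 0, 0, 0],
    [1, 0, 0, 0, 0, 0],
    [0, 0, 0, 0, 0, 0],
    [0, 0, 0, 0, 0, 0],
  ],
)

```text
time: 10.75
tcp_pos: [0.5355, 0.004, 0.061]
ee_rot: [2.285, 2.15, -0.003]
ft_force: [-1.7, -5.6, 6.5]
gripper_width: 0.033
```

Run:
```python
from h import *
s=snap('wrist','w9')
```

View pics/w9.png

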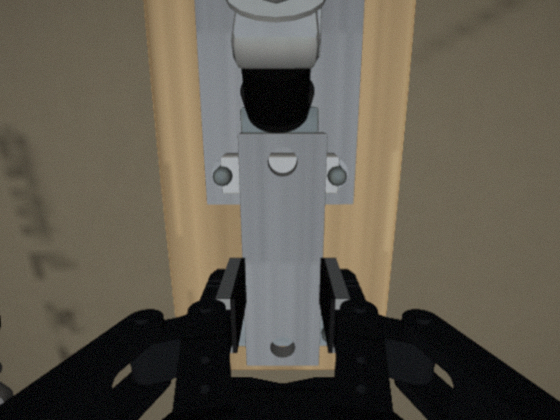

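The plate has reached the stop: the TCP no longer advances, Fy reads -5.6 N, and the plate end meets the stop at row 132. Releasing.

Emit:
apply_moves(
  steps=[
    [0, 0, 0, 0, 0, 0],
    [0, 0, 0, 0, 0, 0],
    [0, 0, 0, 0, 0, 0],
    [0, 0, 0, 0, 0, 0],
  ],
  grip=0.65,
)

```text
time: 11.2
tcp_pos: [0.5344, 0.0079, 0.06]
ee_rot: [-2.285, -2.156, -0.0]
ft_force: [0.2, 0.8, -0.8]
gripper_width: 0.0554
```

Emit:
apply_moves(
  steps=[
    [-2, 0, -5, 0, 0, 0],
    [-4, 0, -15, 0, 0, 0],
    [-10, 0, -30, 0, 0, 0],
    [-10, 0, -30, 0, 0, 0],
    [-10, 0, -30, 0, 0, 0],
    [0, 0, 0, 0, 0, 0],
    [0, 0, 0, 0, 0, 0],
  ],
)

```text
time: 11.9
tcp_pos: [0.533, -0.0291, 0.1717]
ee_rot: [2.285, 2.152, 0.002]
ft_force: [-0.3, 0.1, -0.0]
gripper_width: 0.0555
```

Run:
```python
from h import *
s=snap('wrist','w10');need([0.5348,0.0122,.061],pose_down(86.7))
```

```text
turn deg [ 0.01  0.01 -0.08] | then shift mm in new axes [ 40.9   0.3 109.5] | shift in current axes [ 41.    0.2 109.5] t 11.95 q [ 0.41  0.3  -0.51  1.89  0.17  0.99 -0.24]
```

View pics/w10.png

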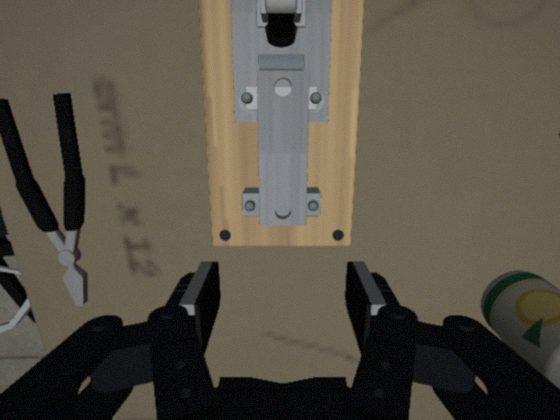

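Run:
```python
from h import *
s=load('w10');cv2.imwrite('pics/z4.png',cv2.resize(s['frame'][40:250,195:365],None,fx=3.5,fy=2.8,interpolation=cv2.INTER_CUBIC))
P=onz(s,[[258.5,70],[307.5,70],[306.5,226],[260,226]],.048)[:,:2]*1000
Q=onz(s,[[247,98],[316.5,98],[250,205.5],[313.5,205.5]],.0455)[:,:2]*1000
a=(Q[0]+Q[1])/2;o=(Q[2]+Q[3])/2;y=(a-o)/np.linalg.norm(a-o);x=np.array([y[1],-y[0]]);seat=o+41*y
print(np.linalg.norm(a-o),seat, [(np.round((p-seat)@x,1),np.round((p-seat)@y,1)) for p in [*P,P.mean(0)]])
```

```text
77.07319423339995 [535.14591268  12.75611996] [(np.float64(-15.5), np.float64(54.0)), (np.float64(17.2), np.float64(54.0)), (np.float64(18.7), np.float64(-56.4)), (np.float64(-16.4), np.float64(-56.4)), (np.float64(1.0), np.float64(-1.2))]
```

View pics/z4.png

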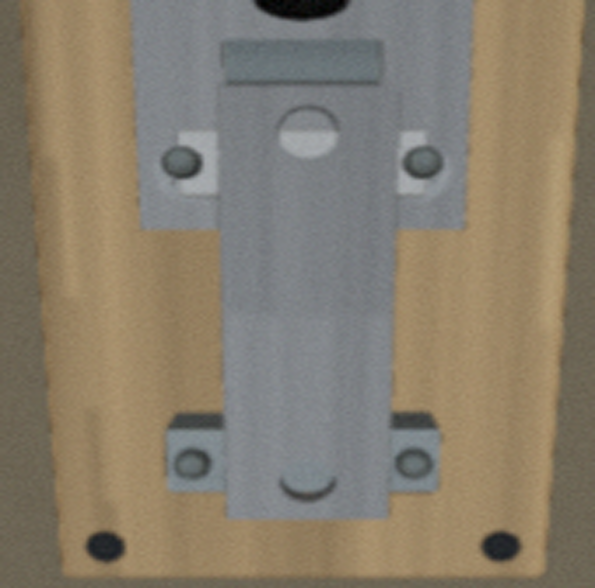

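The plate is home at about (+1.0, -1.2) mm in the seat frame, let go, with the clamp open. Next I'll close the fingers, pass high over the clamp to beyond the lever, and tilt there.

Emit:
apply_moves(
  steps=[
    [0, 0, -40, 0, 0, 0],
    [0, 0, -40, 0, 0, 0],
    [40, 0, -10, 0, 0, 0],
    [40, 0, 0, 0, 0, 0],
    [40, 0, 0, 0, 0, 0],
    [40, 0, 0, 0, 0, 0],
    [40, 0, 0, 0, 0, 0],
    [40, 0, 0, 0, 0, 0],
  ],
  grip=0,
)

```text
time: 12.75
tcp_pos: [0.5455, 0.2127, 0.2588]
ee_rot: [-2.284, -2.155, 0.004]
ft_force: [0.4, 0.3, -0.0]
gripper_width: -0.0001
```

Emit:
apply_moves(
  steps=[
    [40, 0, 0, 0, 0, 0],
    [40, 0, 0, 0, 0, 0],
    [30, 0, 0, 0, 0, 0],
    [0, 0, 0, 0, 0, 0],
  ],
)

```text
time: 13.15
tcp_pos: [0.5499, 0.327, 0.2586]
ee_rot: [-2.272, -2.162, 0.001]
ft_force: [-0.4, 0.2, 0.3]
gripper_width: 0.0001
```

```bash
cat >> h.py <<'E'
yaw=np.radians(86.7);U=np.array([np.cos(yaw),np.sin(yaw),0]);SE=np.array([.5349,.0124,0])
def fx(x,y,z): return SE+np.array([U[1],-U[0],0])*x/1000+U*y/1000+np.array([0,0,z/1000])
def tilt(deg): return pose_down(86.7)@Ro.from_euler('y',-deg,degrees=True).as_matrix()
E
python3 - <<'E'
from h import *
s=snap('scene','s2');need(fx(0,310,250),tilt(0));need(fx(0,310,250),tilt(45))
E
```

```text
turn deg [-0.2  -0.    0.26] | then shift mm in new axes [-1.7  2.   8.5] | shift in current axes [-1.7  2.   8.5] t 13.2 q [-0.12  0.44 -0.66  1.53  0.27  1.27 -0.87]
turn deg [ -0.09 -45.     0.33] | then shift mm in new axes [4.8 2.  7.3] | shift in current axes [-1.7  2.   8.5] t 13.2 q [-0.12  0.44 -0.66  1.53  0.27  1.27 -0.87]
```

View pics/s2.png

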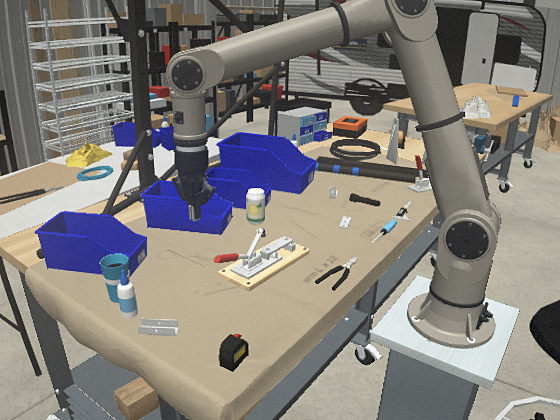

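The clamp is still open with the plate seated, and there is free space around the lever end. I'll tilt the tool in place.

Emit:
apply_moves(
  steps=[
    [0, 2, 0, 0, -5, 0.3],
    [0, 0, 0, 0, -5, 0],
    [0, 0, 0, 0, -5, 0],
    [0, 0, 0, 0, -5, 0],
    [0, 0, 0, 0, -5, 0],
    [0, 0, 0, 0, -5, 0],
    [0, 0, 0, 0, -5, 0],
    [0, 0, 0, 0, -5, 0],
  ],
)

```text
time: 14.0
tcp_pos: [0.5553, 0.3191, 0.2598]
ee_rot: [1.88, 1.76, -0.69]
ft_force: [-0.8, 0.3, -0.3]
gripper_width: 0.0001
```

Emit:
apply_moves(
  steps=[
    [0, 0, 0, 0, -5, 0],
    [0, 0, 0, 0, 0, 0],
  ],
)

```text
time: 14.2
tcp_pos: [0.5539, 0.321, 0.2566]
ee_rot: [1.818, 1.713, -0.763]
ft_force: [-0.0, 0.6, 0.1]
gripper_width: -0.0004
```

Run:
```python
from h import *
need(fx(0,284,140),tilt(45));need(fx(0,284,71),tilt(45))
```

```text
turn deg [-0.37  0.25  0.02] | then shift mm in new axes [ 64.6  -1.2 100.3] | shift in current axes [ 65.1  -0.5 100. ] t 14.2 q [-0.57  0.75 -0.45  1.21  0.69  1.96 -1.06]
turn deg [-0.37  0.25  0.02] | then shift mm in new axes [113.4  -1.2 149.1] | shift in current axes [114.1  -0.2 148.6] t 14.2 q [-0.57  0.75 -0.45  1.21  0.69  1.96 -1.06]
```

Emit:
apply_moves(
  steps=[
    [14, 0, 14, 0, 0, 0],
    [18, 0, 18, 0, 0, 0],
    [18, 0, 18, 0, 0, 0],
    [0, 0, 0, 0, 0, 0],
  ],
)

```text
time: 14.6
tcp_pos: [0.5544, 0.3177, 0.1857]
ee_rot: [1.822, 1.71, -0.763]
ft_force: [0.1, -0.0, 0.4]
gripper_width: 0.0001
```

Run:
```python
from h import *
need(fx(0,284,71),tilt(45))
```

```text
turn deg [-0.5   0.23 -0.15] | then shift mm in new axes [65.6 -1.9 96.6] | shift in current axes [66.  -1.2 96.4] t 14.6 q [-0.56  0.8  -0.44  1.27  0.69  1.86 -1.12]
```

Emit:
apply_moves(
  steps=[
    [16, -1, 16, 0, 0, 0],
    [16, 0, 16, 0, 0, 0],
    [16, 0, 16, 0, 0, 0],
    [16, 0, 16, 0, 0, 0],
    [14, 0, 14, 0, 0, 0],
    [0, 0, 0, 0, 0, 0],
    [0, 0, 0, 0, 0, 0],
  ],
)

```text
time: 15.3
tcp_pos: [0.554, 0.3207, 0.0787]
ee_rot: [1.823, 1.71, -0.757]
ft_force: [0.7, -0.0, 0.9]
gripper_width: -0.0001
```

Run:
```python
from h import *
need(fx(0,284,71),tilt(45));s=snap('wrist','w11');print(proj(s,[fx(0,249,100),fx(-10,253,91),fx(10,253,91)]));
s=snap('scene','s3');print(r.get_obs()['ft_force'])
cv2.imwrite('pics/s3z.png',cv2.resize(s['frame'][120:330,100:330],None,fx=3,fy=2.8))
```

```text
turn deg [-0.27  0.06 -0.25] | then shift mm in new axes [-12.1  -1.3  23. ] | shift in current axes [-12.1  -1.1  23. ] t 15.3 q [-0.57  0.92 -0.43  1.31  0.71  1.73 -1.21]
[[281.02511709 362.31486662]
 [262.21914038 343.56214169]
 [299.7689805  343.55573315]]
[-0.05164013 -0.14091744 -0.10377147]
```

View pics/w11.png

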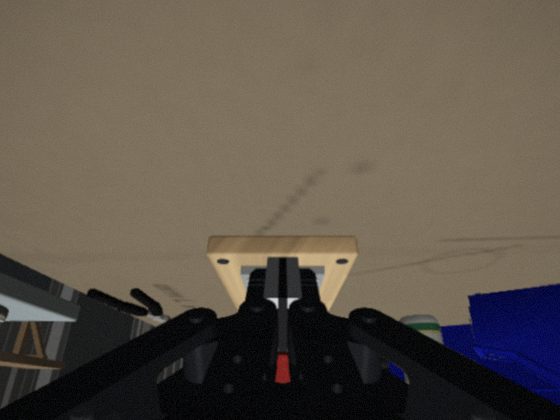

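View pics/s3z.png

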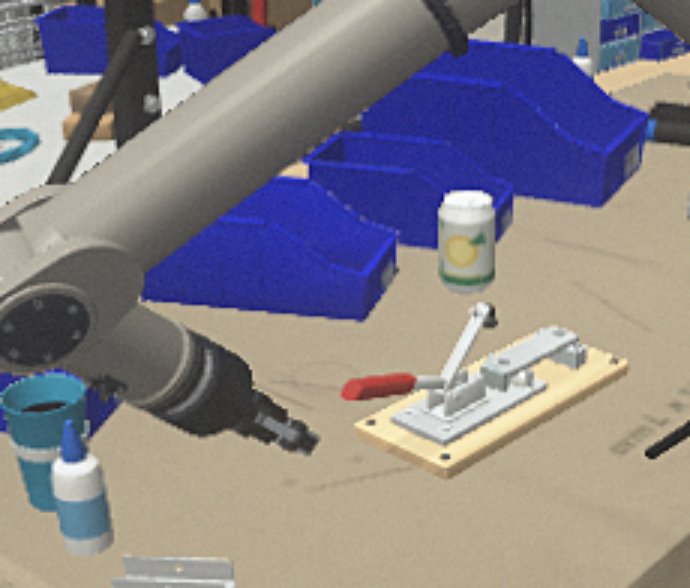

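The wrist view shows the red grip in line with the fingers at column 283, as projected. The scene view shows the finger tips low and beyond the lever end. I'll move in under the end.

Emit:
apply_moves(
  steps=[
    [0, -1, 12, 0, 0, 0],
    [0, 0, 11, 0, 0, 0],
    [-12, 0, 0, 0, 0, 0],
    [0, 0, 0, 0, 0, 0],
  ],
)

```text
time: 15.8
tcp_pos: [0.5524, 0.294, 0.0728]
ee_rot: [1.825, 1.706, -0.755]
ft_force: [1.5, -0.0, 1.5]
gripper_width: 0.0
```

Run:
```python
from h import *
need(fx(0,266.5,89),tilt(45));s=snap('scene','s4');print(r.get_obs()['ft_force'])
cv2.imwrite('pics/s4z.png',cv2.resize(s['frame'][200:300,160:330],None,fx=4.5,fy=4.5))
```

```text
turn deg [-0.26  0.09 -0.43] | then shift mm in new axes [-22.5  -1.2  -0.4] | shift in current axes [-22.5  -1.1  -0.3] t 15.8 q [-0.54  0.89 -0.43  1.38  0.72  1.69 -1.21]
[ 0.30842639 -0.768999   -0.75647681]
```

View pics/s4z.png

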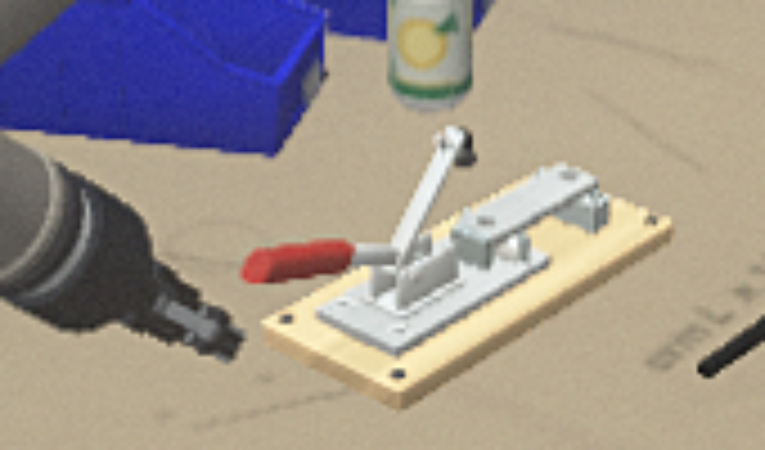

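Emit:
apply_moves(
  steps=[
    [-8, -1, 2, 0, 0, 0],
    [-8, 0, 1, 0, 0, 0],
    [-3, 0, 0, 0, 0, 0],
    [0, 0, 0, 0, 0, 0],
  ],
)

```text
time: 16.25
tcp_pos: [0.5499, 0.2803, 0.0834]
ee_rot: [1.824, 1.709, -0.754]
ft_force: [-0.0, 1.1, 0.0]
gripper_width: 0.0
```

Emit:
apply_moves(
  steps=[
    [-2, 0, 0, 0, 0, 0],
    [-2, 0, 0, 0, 0, 0],
    [-2, 0, 0, 0, 0, 0],
    [0, 0, 0, 0, 0, 0],
  ],
)

```text
time: 16.65
tcp_pos: [0.5493, 0.2763, 0.0871]
ee_rot: [1.824, 1.71, -0.755]
ft_force: [0.8, 0.2, 0.4]
gripper_width: 0.0001
```

Run:
```python
from h import *
need(fx(0,266.5,89),tilt(45));s=snap('scene','s5');print(r.get_obs()['ft_force'])
cv2.imwrite('pics/s5z.png',cv2.resize(s['frame'][200:300,160:330],None,fx=4.5,fy=4.5))
```

```text
turn deg [-0.25  0.01 -0.29] | then shift mm in new axes [ 0.2  0.8 -2.9] | shift in current axes [ 0.2  0.8 -2.9] t 16.65 q [-0.52  0.86 -0.43  1.42  0.72  1.68 -1.2 ]
[-0.17689833 -0.57620699  0.02946282]
```

View pics/s5z.png

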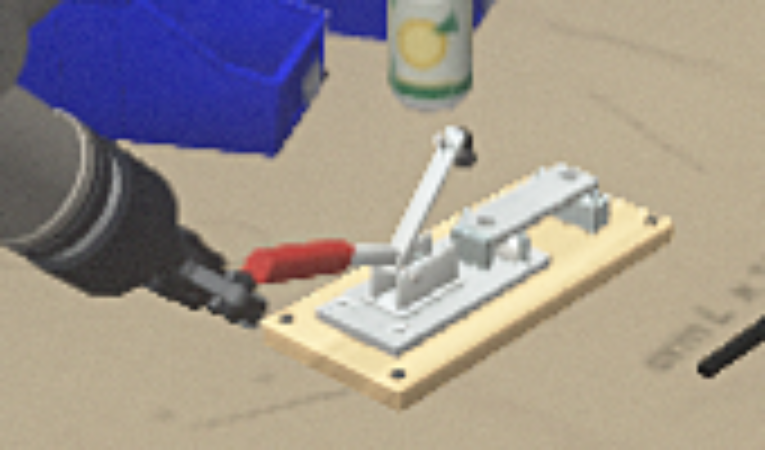

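The fingers are just below the grip's end edge. I'll push slowly.

Emit:
apply_moves(
  steps=[
    [-2, 0, 0, 0, 0, 0],
    [-2, 0, 0, 0, 0, 0],
    [-2, 0, 0, 0, 0, 0],
    [-2, 0, 0, 0, 0, 0],
  ],
)

```text
time: 17.1
tcp_pos: [0.5487, 0.2733, 0.0916]
ee_rot: [1.825, 1.716, -0.75]
ft_force: [2.0, 7.2, -3.2]
gripper_width: -0.0
```

Emit:
apply_moves(
  steps=[
    [-2, 0, 0, 0, 0, 0],
    [-2, 0, 0, 0, 0, 0],
    [-2, 0, 0, 0, 0, 0],
    [-2, 0, 0, 0, 0, 0],
  ],
)

```text
time: 17.5
tcp_pos: [0.5484, 0.2697, 0.098]
ee_rot: [1.826, 1.719, -0.745]
ft_force: [0.7, 9.7, -1.3]
gripper_width: -0.0001
```

Run:
```python
from h import *
s=snap('scene','s6')
cv2.imwrite('pics/s6z.png',cv2.resize(s['frame'][200:300,160:330],None,fx=4.5,fy=4.5))
```

```text
(no output)
```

View pics/s6z.png

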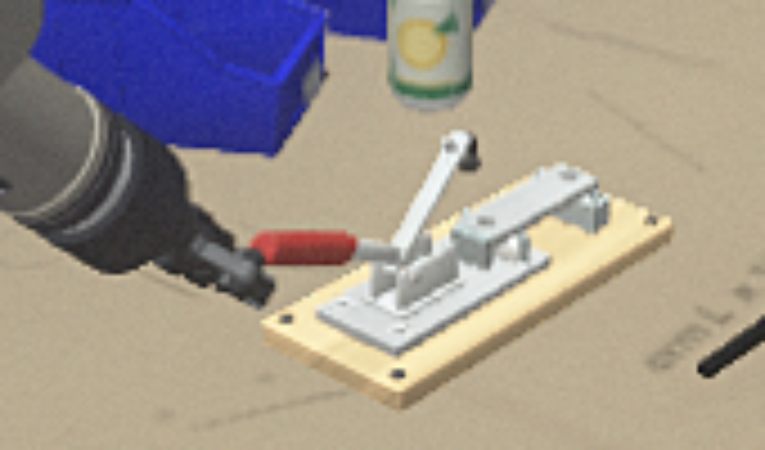

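The lever is turning already. I'll follow its arc with more upward motion.

Emit:
apply_moves(
  steps=[
    [-3, 0, -1, 0, 0, 0],
    [-3, 0, -1, 0, 0, 0],
    [-3, 0, -1, 0, 0, 0],
    [-3, 0, -1, 0, 0, 0],
  ],
)

```text
time: 17.95
tcp_pos: [0.548, 0.2625, 0.1097]
ee_rot: [1.825, 1.716, -0.749]
ft_force: [0.1, 6.9, -1.3]
gripper_width: -0.0
```

Emit:
apply_moves(
  steps=[
    [-3, 0, -1, 0, 0, 0],
    [-3, 0, -1, 0, 0, 0],
    [-3, 0, -1, 0, 0, 0],
    [-3, 0, -1, 0, 0, 0],
  ],
)

```text
time: 18.35
tcp_pos: [0.5476, 0.2546, 0.1213]
ee_rot: [1.824, 1.712, -0.754]
ft_force: [-0.2, 4.0, -0.7]
gripper_width: 0.0003
```

Run:
```python
from h import *
s=snap('scene','s7')
cv2.imwrite('pics/s7z.png',cv2.resize(s['frame'][200:300,160:330],None,fx=4.5,fy=4.5))
```

```text
(no output)
```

View pics/s7z.png

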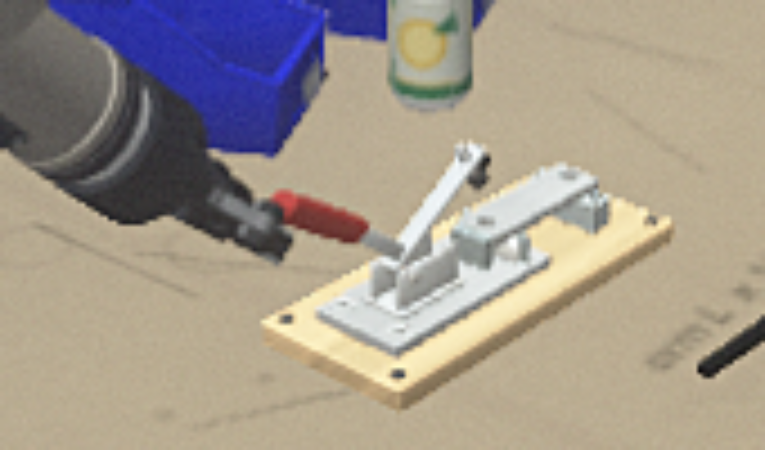

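Emit:
apply_moves(
  steps=[
    [-3.5, 0, -0.5, 0, 0, 0],
    [-3.5, 0, -0.5, 0, 0, 0],
    [-3.5, 0, -0.5, 0, 0, 0],
    [-3.5, 0, 0, 0, 0, 0],
  ],
)

```text
time: 18.8
tcp_pos: [0.5472, 0.2439, 0.1322]
ee_rot: [1.823, 1.708, -0.757]
ft_force: [0.3, 1.5, -1.3]
gripper_width: 0.0001
```

Run:
```python
from h import *
s=snap('scene','s8')
cv2.imwrite('pics/s8z.png',cv2.resize(s['frame'][200:300,160:330],None,fx=4.5,fy=4.5))
```

```text
(no output)
```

View pics/s8z.png

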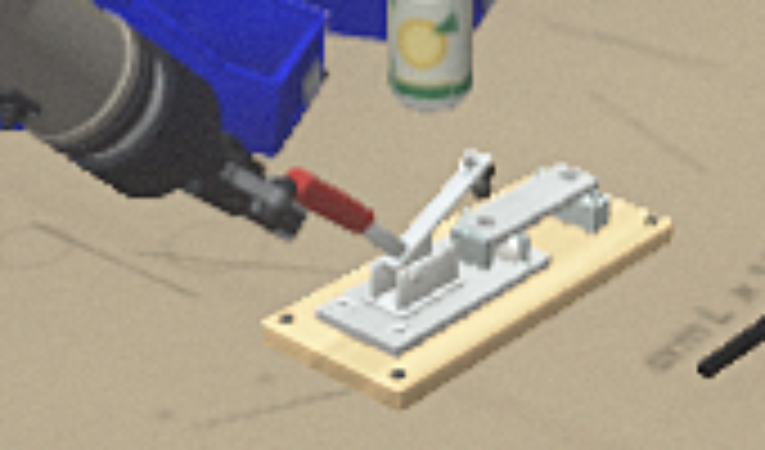

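Emit:
apply_moves(
  steps=[
    [-4, 0, 0, 0, 0, 0],
    [-4, 0, 0, 0, 0, 0],
    [-4, 0, 0, 0, 0, 0],
    [-4, 0, 0.5, 0, 0, 0],
    [0, 0, 0, 0, 0, 0],
  ],
)

```text
time: 19.35
tcp_pos: [0.5467, 0.2327, 0.1434]
ee_rot: [1.824, 1.709, -0.755]
ft_force: [0.3, 0.3, -0.4]
gripper_width: -0.0002
```

Run:
```python
from h import *
s=snap('scene','s9')
cv2.imwrite('pics/s9z.png',cv2.resize(s['frame'][200:300,160:330],None,fx=4.5,fy=4.5))
```

```text
(no output)
```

View pics/s9z.png

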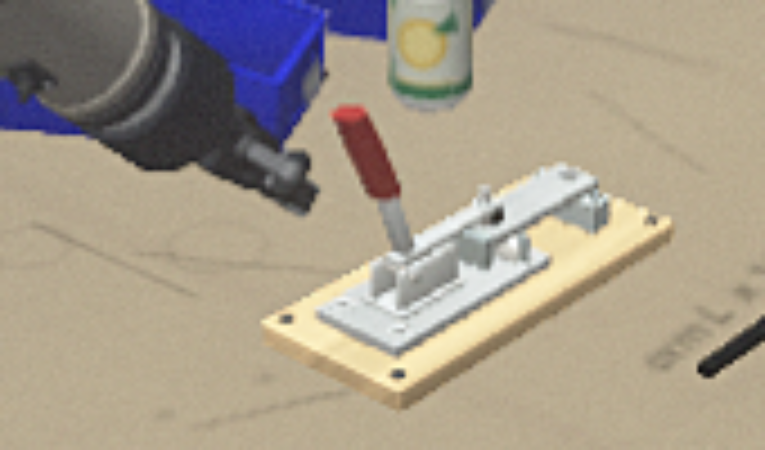

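The clamp has snapped shut: the lever stands up and its tip is on the plate. I'll back the tool away and check.

Emit:
apply_moves(
  steps=[
    [5, 0, -20, 0, 0, 0],
    [0, 0, -25, 0, 0, 0],
    [0, 0, -25, 0, 0, 0],
    [0, 0, -20, 0, 0, 0],
    [0, 0, 0, 0, 0, 0],
    [0, 0, 0, 0, 0, 0],
    [0, 0, 0, 0, 0, 0],
  ],
)

```text
time: 20.1
tcp_pos: [0.5507, 0.299, 0.2019]
ee_rot: [1.823, 1.709, -0.758]
ft_force: [0.0, -0.1, -0.3]
gripper_width: 0.0001
```

Run:
```python
from h import *
s=snap('scene','s10');t=snap('top','t10');o=r.get_obs();print(o['time'],o['ft_force'],np.abs(o['joint_vel']).max())
print('lever end shut expected scene px',proj(s,[fx(0,171,172)]),'open',proj(s,[fx(0,249,100)]))
f=s['frame'];g=cv2.cvtColor(f,cv2.COLOR_BGR2HSV)
A=cv2.resize(f[200:300,190:330],None,fx=4,fy=4);B=cv2.resize(t['frame'][180:250,160:300],None,fx=4,fy=4)
B=cv2.copyMakeBorder(B,0,max(0,A.shape[0]-B.shape[0]),0,0,0)
cv2.imwrite('pics/c10.png',cv2.resize(np.vstack([A,B]),None,fx=.75,fy=.75))
d=cv2.absdiff(t['frame'],load('top0')['frame']).max(2)
for n,(u,v) in dict(short=(368,231),torch=(432,224),can=(311,146),tape=(128,272),screw=(368,279)).items(): print(n,(d[v-15:v+15,u-20:u+20]>50).sum())
```

```text
20.2 [ 0.24503604  0.23485676 -0.19674797] 0.005417336442929004
lever end shut expected scene px [[236.93614755 225.366859  ]] open [[216.49388436 260.25486787]]
short 0
torch 0
can 0
tape 142
screw 0
```

View pics/c10.png

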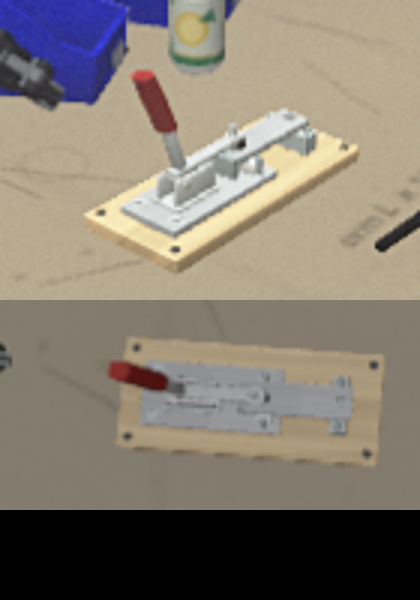

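The shut lever's end is at about (238,224), against an expected (237,225). The plate is still between the pins. The picture difference near the tape measure needs a look.

Run:
```python
from h import *
a=load('top0')['frame'];b=load('t10')['frame'];t=load('t10')
c=np.hstack([x[240:300,90:170] for x in (a,b)])
cv2.imwrite('pics/c11.png',cv2.resize(c,None,fx=4,fy=4))
cv2.imwrite('pics/c12.png',cv2.resize(b[190:240,220:290],None,fx=9,fy=9,interpolation=cv2.INTER_CUBIC))
```

```text
(no output)
```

View pics/c11.png

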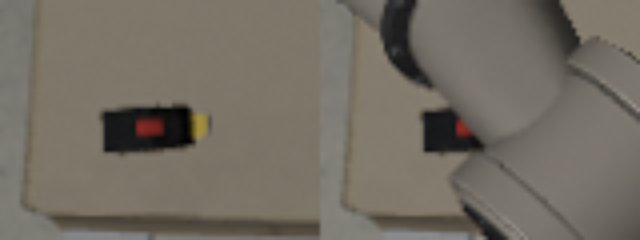

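View pics/c12.png

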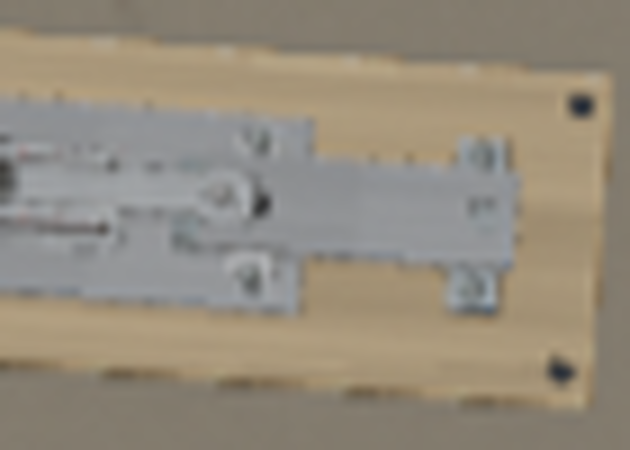

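The tape measure hasn't moved; the arm is just passing over it in the view. One last check of the plate's outer end before handing in.

Run:
```python
from h import *
t=load('t10')
c=lambda u,v:[u/9+220-.45,v/9+190-.45]
X=np.array([U[1],-U[0],0])
for n,p,z in [('plate end',c(515,217),.048),('pin+',c(484,155),.0455),('pin-',c(472,285),.0455)]:
    P=onz(t,[p],z)[0]-SE; print(n,'x %.1f y %.1f'%(P@X*1000,P@U*1000))
r.finish_job()
```

```text
plate end x 2.6 y -55.5
pin+ x 24.0 y -43.0
pin- x -22.1 y -42.2
the job is handed in; nothing more can be done
```

The long plate is clamped in the fixture, and I handed the job in about 20 s into the 54 s allowed. `finish_job` gives no verdict, so these are my own checks from the camera images.

- **Which plate:** it measured about 109 x 38 mm in the top view and 110 x 34 mm in the wrist view. The shorter one measured 89 x 32 mm.
- **Seating:** I lowered the plate between the four pins, corrected it 1.4 mm sideways, and slid it on until it met the stop. After release, with the clamp still open, the wrist view put its centre at about (+1.0, -1.2) mm from the seat point.
- **Clamp:** I pushed the end of the red grip with closed fingers. The wrist force peaked near 10 N in the readings and fell off towards the middle, then the lever snapped shut by itself. Its end appears at about (238, 224) in the scene view, against (237, 225) expected when shut.
- **Plate after clamping:** its outer end is at -55.5 mm along the fixture, so it is about 0.5 mm short of the stop. The top view put that end 2.6 mm sideways and the outer pins' midline about 1 mm the same way, so the real offset is nearer 1.5 mm.
- **Everything else:** the short plate, screwdriver, torch and can showed no change in the top view. The tape measure was partly hidden by the arm, and the visible part had not moved. The tool was backed off, and the wrist force was near zero.

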